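# Make up a urine kit and a blood smear kit

## Task

Make up the two test kits from the stock along the front of the bench: the two-pocket tray gets the specimen cup (round pocket) and the tall narrow carton; the three-pocket tray gets the squat carton, the bottle with the pointed dropper nozzle (larger round pocket) and the smallest bottle (smaller round pocket). Stand each one upright on the floor of its pocket, tipping nothing over on the way, and leave the flat carton and the red-capped medium bottle where they are.

Things in the scene. Friction and masses are not known exactly. Their poses are not given: they have to be found in the camera images.
- specimen_cup: Specimen cup with a wide orange screw lid: 56 mm high, lid 52 mm in diameter (top 12 mm), body 45 mm in diameter below. Origin at the centre of its underside, z up through its top. Starts standing upright in the row of stock along the front of the bench.
- tall_carton: Tall narrow printed carton, 35 (x) by 60 (y) by 105 (height) mm. Origin at the centre of its underside, z up through its top. Starts standing upright in the row of stock along the front of the bench. x runs across the narrow side, y along the wide side; at the start x is within 0.5 rad of the world x direction.
- squat_carton: Squat, bulky printed carton, 52 (x) by 75 (y) by 58 (height) mm. Origin at the centre of its underside, z up through its top. Starts standing upright in the row of stock along the front of the bench. x runs across the narrow side, y along the wide side; at the start x is within 0.5 rad of the world x direction.
- dropper_bottle: Brown bottle with a black cap and thin pointed dropper nozzle: body 38 mm in diameter up to 78 mm, cap 30 mm in diameter up to 92 mm, nozzle up to 112 mm. Origin at the centre of its underside, z up through its top. Starts standing upright in the row of stock along the front of the bench.
- small_bottle: The smallest bottle of the stock, with a white cap: body 24 mm in diameter up to 41 mm, cap 21 mm in diameter, 55 mm high in all. Origin at the centre of its underside, z up through its top. Starts standing upright in the row of stock along the front of the bench.
- flat_carton: Flat square printed carton, 46 by 48 by 18 (height) mm. Belongs to no kit; stays where it is. Origin at the centre of its underside, z up through its top. Starts standing upright in the row of stock along the front of the bench.
- medium_bottle: Amber bottle with a plain red screw cap and no nozzle: 31 mm in diameter, 78 mm high. Belongs to no kit; stays where it is. Origin at the centre of its underside, z up through its top. Starts standing upright in the row of stock along the front of the bench.
- two_pocket_tray: Kit tray with two pockets. Fixed grey block, 98 (x) by 194 (y) by 16 mm high, behind the stock; pockets 12 mm deep, floors 4 mm above the bench. Origin at the centre of the underside, z up, y the long way, x within 0.15 rad of world x. Pocket centres lie at x = 0: round, diameter 68 mm, for the specimen cup, at y = +48 mm; rectangular, 51 (x) by 76 (y) mm, for the tall carton, at y = -44 mm.
- three_pocket_tray: Kit tray with three pockets in a row. Fixed grey block, 98 (x) by 256 (y) by 16 mm high, behind the stock; pockets 12 mm deep, floors 4 mm above the bench. Origin at the centre of the underside, z up, y the long way, x within 0.15 rad of world x. Pocket centres lie at x = 0: rectangular, 68 (x) by 91 (y) mm, for the squat carton, at y = +67 mm; round, 54 mm, for the dropper bottle, at y = -26 mm; round, 40 mm, for the smallest bottle, at y = -93 mm.

How it is judged:
At the end, for the whole second after the job is handed in: Each of the five things stands at rest on the floor of its own pocket (centre within 10 mm of the pocket's centre along both tray axes, underside no more than 8 mm above the bench, tilted less than 0.12 rad); the flat carton and the medium bottle are within 30 mm of where they started (x of specimen_cup in the frame of two_pocket_tray between -0.01 and 0.01 m and y of specimen_cup in the frame of two_pocket_tray between 0.038 and 0.058 m and z of each of specimen_cup, tall_carton in the frame of two_pocket_tray below 0.008 m and angle between each of specimen_cup, tall_carton, squat_carton, dropper_bottle, small_bottle's own z axis and vertical below 0.12 rad and linear speed of each of specimen_cup, tall_carton, squat_carton, dropper_bottle, small_bottle below 0.01 m/s and x of tall_carton in the frame of two_pocket_tray between -0.01 and 0.01 m and y of tall_carton in the frame of two_pocket_tray between -0.054 and -0.034 m and x of squat_carton in the frame of three_pocket_tray between -0.01 and 0.01 m and y of squat_carton in the frame of three_pocket_tray between 0.057 and 0.077 m and z of each of squat_carton, dropper_bottle, small_bottle in the frame of three_pocket_tray below 0.008 m and x of dropper_bottle in the frame of three_pocket_tray between -0.01 and 0.01 m and y of dropper_bottle in the frame of three_pocket_tray between -0.036 and -0.016 m and x of small_bottle in the frame of three_pocket_tray between -0.01 and 0.01 m and y of small_bottle in the frame of three_pocket_tray between -0.103 and -0.083 m and distance of each of flat_carton, medium_bottle from where it was at the start of the episode below 0.03 m); the robot touches nothing.
It fails at once if a thing of the stock is tipped over (more than 0.7 rad) (angle between any of specimen_cup, tall_carton, squat_carton, dropper_bottle, small_bottle, flat_carton, medium_bottle's own z axis and vertical above 0.7 rad).
It fails at once if the flat carton or the medium bottle is moved by more than 30 mm (distance of any of flat_carton, medium_bottle from where it was at the start of the episode above 0.03 m).
It also fails if it takes over 128 s, if anything falls off the work surface, if the arm or the gripper's body presses on something with over 40 N, if the wrist force passes 120 N, or if a joint passes its speed limit or range.

## Robot

A 6-joint arm with a two-finger parallel gripper is mounted at the origin on a cart in front of the work surface, level with it; the furniture and walls round the work are solid. World frame = base frame: x ahead of the robot, y to its left, z up, the work surface at z = 0. Lengths are in m, angles in rad, forces in N, time in s.
With the tool pointing down it reaches from about 0.35 to 0.85 m from the base axis. Payload 8.1 kg.
Tool frame: the origin (TCP) lies midway between the tips of the shut fingers; the grasp point (between the pads) lies robot.grasp_offset behind it (robot.grasp_offset is the distance from the TCP to the grasp point, in m); z points along the fingers, y is the direction in which the jaws open and shut (so a half turn about z gives the same grasp; the last joint's range is limited). The gripper opens to 93 mm and grips with 3 to 60 N. Pads are 15 mm wide; open, the fingers measure 128 mm over their backs; the gripper's body (75 mm by 188 mm) begins 65 mm behind the grasp point.
Start: joints at [-1.419, 0.13, 1.488, -0, 1.523, -0.085], TCP at [0.141, -0.583, 0.219] pointing down, gripper open.
Joint ranges: [-2.96, 2.96], [-0.89, 2.26], [0.02, 2.5], [-1.34, 4.48], [0, 2.73], [-2.66, 2.66]. Speed limits (rad/s): [2.39, 2.39, 2.79, 3.14, 3.14, 3.14].

## Interface

Orientations are given as a rotation vector (axis times angle).
In Python, from plant import robot gives the robot as it stands.
- The arm moves only by the shell command python3 -m handwheel 'ROWS' [OPENING] [FORCE]. ROWS is text: rows parted by semicolons, each of 6 numbers parted by spaces: the shift along the world's x, y, z each as a share of 0.3 m, from -1 to 1, then the turn, a rotation vector about the world's x, y, z each as a share of 45 degrees, from -1 to 1. A call has 1 to 5 rows; each row is the pose to reach, as a shift and turn from the pose commanded when the call began; what a row does not reach only later rows make up. A row lasts 1/10 s, in which the tool goes at most 50 mm and 8.59 degrees, less where a joint would pass 70% of its speed; a pose out of reach is approached as far as the arm can. A call with a number of a shift or a turn outside -1 to 1 is refused whole. A call with a gripper value outside its range is refused whole. OPENING is the closure, from -1 (fully open) to 1 (shut), set as the call begins (- or left out, the last holds). The fingers move at their own pace and stop on an object; FORCE is the grip in N (left out, the last holds). Time passes only in rows, so rows that repeat a pose let the fingers close. It gives the time, the measured TCP pose, the force and the opening at its end, in the units of the state.
- robot.read_state(): the state, without advancing time (a new reading comes with each control period).
- robot.read_camera(name): name is "scene" or "top" or "wrist"; returns (picture, depth): 400x640x3 uint8, red, green, blue; 400x640 float32, m along the optical axis (not along the pixel's ray), 0 where there is no reading.
- robot.camera_model(name): a dict with "camera_matrix" (3x3 intrinsics, pixels), "pose" (4x4, takes a point from camera to world coordinates); the wrist camera has in their place "tool_from_camera" (4x4, takes a point from camera to tool coordinates, whose origin is the TCP and whose axes are the flange's). Camera axes: x right, y down, z forward; pixel columns grow to the right and rows downward; lengths in m; the calibration is good to about 2 mm. A picture is of the moment at which its call begins: read the wrist's pose just before it. camera_model takes no time and is no camera call.
- robot.close_job(): hands the job in, once; it reports no verdict.
Trained networks look in the newest picture that a camera, given by its name, has taken for a name from the list of things; names that differ only in an ending like _2 or _b are one class to them, and where a whole thing is asked for, a point or a joint stands for the part that bears it (a point fixed in the world has none). Each returns a list of dicts, best first, with "conf" (0 to 1); they miss things now and then, are a little off and sometimes report something else, mostly with a low value. They report only what shows in the picture. A call takes as long as a camera call.
- robot.look_for(camera, query): "rect" ([centre column, centre row, width, height] in pixels, round what is visible of it).
- robot.silhouettes(camera, query): "pixels" (400x640 bool, what is visible of it) and "rect" ([centre column, centre row, width, height] in pixels, round what is visible of it).
- robot.tip_of(camera, query): "at" ([row, column] in pixels: a listed point, or the origin of a listed thing).
The state is a dict: "t": time; "q": joint angles; "dq": joint speeds; "joint_torque": joint torques, N m; "tool_pos": TCP position; "orientation": TCP orientation; "force": force on the tool from outside, world axes, zero at the start; "wrist_torque": the same for the moment, N m; "opening": finger opening in m.
Only numpy, scipy, OpenCV 4.12 (cv2) and the standard library are available. Lean on these libraries where they do the work, as an engineer would, in place of code of your own. Each camera call takes 0.05 s, during which the arm holds its last target.

## Working session

There is one attempt and no reset: what is moved stays moved. The work goes in short steps, Python scripts to look and compute and a shell command to move; the robot and the scene stay as the last step left them, time stands still between calls to the robot, and variables do not carry over. Pictures are saved under pics/ and viewed, and the job is handed in when it is done.

```bash
ls; mkdir -p pics
python3 - <<'E'
from plant import robot
import cv2,numpy as np
s=robot.read_state();print(s, robot.grasp_offset)
for n in("top","scene"):
    p,d=robot.read_camera(n);cv2.imwrite(f"pics/{n}0.png",p[:,:,::-1]);np.save(f"{n}_d.npy",d)
    m=robot.camera_model(n);print(n,np.round(m["camera_matrix"],1).tolist(),np.round(m["pose"],3).tolist())
print(robot.camera_model("wrist"))
E
```

```text
pics
{'t': 0.0, 'q': array([-1.41939688e+00,  1.31185563e-01,  1.48929667e+00, -1.83847690e-05,
        1.52301574e+00, -8.53940501e-02]), 'dq': array([ 9.10415591e-04,  9.42058938e-04,  1.02146280e-03, -1.08432264e-04,
        3.64784375e-04,  8.67568450e-05]), 'joint_torque': array([ 2.37804306e-03, -5.59835887e+01, -4.91758561e+01,  7.70059205e-02,
        3.54514306e-02, -1.35947239e-04]), 'tool_pos': array([ 0.14068126, -0.58266767,  0.21756335]), 'orientation': array([-3.11770876e+00, -3.70862500e-01,  1.27506134e-04]), 'force': array([0.4958013 , 0.81335584, 0.10686773]), 'wrist_torque': array([0.00815304, 0.05263003, 0.0337959 ]), 'opening': 0.09305984107861155} 0.0188
top [[377.4, 0.0, 315.9], [0.0, 377.4, 197.2], [0.0, 0.0, 1.0]] [[-0.019, -0.994, 0.106, 0.395], [-1.0, 0.018, -0.012, 0.009], [0.01, -0.106, -0.994, 1.199], [0.0, 0.0, 0.0, 1.0]]
scene [[449.6, 0.0, 317.0], [0.0, 449.6, 198.7], [0.0, 0.0, 1.0]] [[0.594, -0.332, 0.733, -0.237], [-0.805, -0.245, 0.541, -0.58], [0.0, -0.911, -0.413, 0.456], [0.0, 0.0, 0.0, 1.0]]
{'camera_matrix': array([[346.83813763,   0.        , 322.1881898 ],
       [  0.        , 346.83813763, 199.35928353],
       [  0.        ,   0.        ,   1.        ]]), 'tool_from_camera': array([[ 5.89970662e-04, -9.68537210e-01, -2.48868085e-01,
         6.90828421e-02],
       [ 9.99999596e-01,  4.02575615e-04,  8.03883555e-04,
        -8.03428809e-04],
       [-6.78402913e-04, -2.48868459e-01,  9.68537057e-01,
        -1.65616620e-01],
       [ 0.00000000e+00,  0.00000000e+00,  0.00000000e+00,
         1.00000000e+00]])}
```

View pics/top0.png

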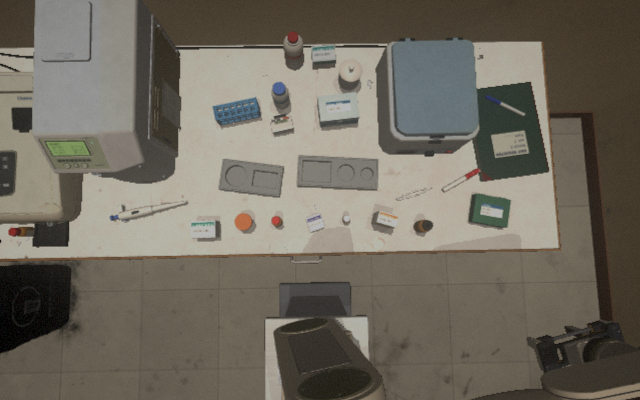

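View pics/scene0.png

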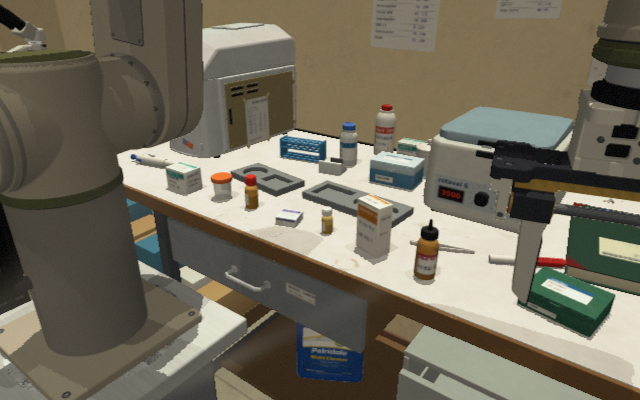

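The top view, left to right, shows the squat carton (203,230), cup (243,221), red-cap bottle (277,220), flat carton (315,222), small bottle (346,217), tall carton (385,218) and dropper bottle (423,227). The two-pocket tray is at (251,177) and the three-pocket tray at (338,172).

```bash
cat > h.py <<'E'
from plant import robot
import cv2,numpy as np
from scipy.spatial.transform import Rotation as R
def tcp():
    s=robot.read_state();T=np.eye(4);T[:3,:3]=R.from_rotvec(s["orientation"]).as_matrix();T[:3,3]=s["tool_pos"];return T
def cloud(n,save=None):
    m=robot.camera_model(n)
    P=tcp()@m["tool_from_camera"] if n=="wrist" else m["pose"]
    p,d=robot.read_camera(n)
    if save: cv2.imwrite(f"pics/{save}.png",p[:,:,::-1])
    K=np.array(m["camera_matrix"]);v,u=np.mgrid[:400,:640]
    X=np.stack([(u-K[0,2])/K[0,0]*d,(v-K[1,2])/K[1,1]*d,d],-1)
    W=X@np.array(P)[:3,:3].T+np.array(P)[:3,3];W[d==0]=np.nan
    return p,W
names="specimen_cup tall_carton squat_carton dropper_bottle small_bottle flat_carton medium_bottle two_pocket_tray three_pocket_tray".split()
H=dict(zip(names,[.056,.105,.058,.112,.055,.018,.078,.016,.016]))
def find(n,W,tol=.006,top=None):
    for c in robot.silhouettes(n,top)[:2] if top else []:
        yield c
E
python3 - <<'E'
from h import *
p,W=cloud("top")
print("table z",np.nanmedian(W[195:215,280:310,2]))
for n in names:
    for c in robot.silhouettes("top",n)[:2]:
        m=c["pixels"];w=W[m];w=w[~np.isnan(w[:,0])]
        zt=np.percentile(w[:,2],95)
        h=w[abs(w[:,2]-(H[n] if 'dropper' not in n else .09))<.007]
        if len(h)<4: print(n,c["conf"],c["rect"],zt,len(h));continue
        r=cv2.minAreaRect((h[:,:2]*1000).astype(np.float32))
        print(n,round(c["conf"],2),np.round(c["rect"]),"ztop",round(zt,3),len(h),np.round(r[0]),np.round(r[1]),round(r[2],1), np.round(h.mean(0),3))
E
```

```text
table z 0.0013826268657410878
specimen_cup 0.8 [242. 222.  21.  19.] ztop 0.061 239 [446. 217.] [51. 48.] 89.4 [0.446 0.217 0.057]
tall_carton 0.74 [385. 220.  29.  23.] ztop 0.11 256 [ 444. -210.] [60. 35.] 72.3 [ 0.444 -0.21   0.107]
squat_carton 0.58 [203. 231.  35.  21.] ztop 0.063 439 [425. 337.] [75. 51.] 89.1 [0.426 0.337 0.059]
dropper_bottle 0.59 [422. 225.  21.  12.] ztop 0.099 67 [ 424. -329.] [26. 26.] 88.3 [ 0.424 -0.327  0.093]
flat_carton 0.69 [314. 223.  16.  18.] ztop 0.024 222 [442.  -0.] [45. 48.] 17.3 [ 0.442 -0.001  0.02 ]
flat_carton 0.67 [277.5, 223.4, 6.3, 12.9] 0.08264408815879665 3
medium_bottle 0.45 [276. 222.   8.   9.] ztop 0.083 59 [447. 117.] [23. 21.] 89.3 [0.447 0.117 0.079]
two_pocket_tray 0.56 [252. 178.  66.  40.] ztop 0.021 1219 [588. 200.] [195.  99.] 81.7 [0.587 0.2   0.017]
three_pocket_tray 0.77 [338. 174.  85.  36.] ztop 0.021 1611 [600. -75.] [256.  99.] 86.2 [ 0.598 -0.087  0.017]
```

```bash
cat >> h.py <<'E'
def go(x,y,z,yaw):
    """shares for TCP to x,y,z with tool x axis at yaw (deg), tool down"""
    T=tcp();d=(np.array([x,y,z])-T[:3,3])/.3
    c,s=np.cos(np.radians(yaw)),np.sin(np.radians(yaw))
    D=np.array([[c,s,0],[s,-c,0],[0,0,-1]])
    r=R.from_matrix(D@T[:3,:3].T).as_rotvec()/np.radians(45)
    print("t",round(robot.read_state()["t"],2),"go",np.round(d,3),np.round(r,3))
E
python3 - <<'E'
from h import *
p,W=cloud("top")
w=W[205:232,335:358].reshape(-1,3)
h=w[abs(w[:,2]-.056)<.007];print(len(h),h.mean(0),h.min(0),h.max(0))
h=w[w[:,2]>.015];print(len(h),h.mean(0),h.min(0),h.max(0))
go(.424,-.329,.20,86.2)
E
```

```text
40 [ 0.45125509 -0.09545054  0.05633273] [ 0.44272227 -0.10524549  0.04936034] [ 0.46111299 -0.08635419  0.06098616]
52 [ 0.45017916 -0.09448583  0.05147225] [ 0.44043666 -0.10687392  0.02202624] [ 0.46111299 -0.08491794  0.06098616]
t 0.65 go [ 0.944  0.848 -0.062] [0.    0.    1.614]
```

```bash
python3 -m handwheel '0.5 0.4 0.05 0 0 0.8;0.5 0.4 0.05 0 0 0.8;0.5 0.4 0.05 0 0 0.8;0.5 0.4 0.05 0 0 0.8;0.5 0.4 0.05 0 0 0.8' -1 20
python3 -m handwheel '0.444 0.448 0.05 0 0 0.814;0.444 0.448 0.05 0 0 0.814;0.444 0.448 0.05 0 0 0.814;0.444 0.448 0.05 0 0 0.814;0.444 0.448 0.05 0 0 0.814'
python3 - <<'E'
from h import *
p,W=cloud("wrist","w1")
go(.424,-.329,.20,86.2)
E
```

```text
t: 1.15
tool_pos: [0.2947, -0.4605, 0.2346]
orientation: [2.844, 1.331, 0.003]
force: [-0.3, -0.8, 0.4]
opening: 0.0931
t: 1.65
tool_pos: [0.4268, -0.326, 0.2493]
orientation: [2.283, 2.156, 0.002]
force: [-0.3, -0.4, 0.2]
opening: 0.0931
t 1.7 go [-0.005 -0.005 -0.163] [ 0.001  0.001 -0.01 ]
```

View pics/w1.png

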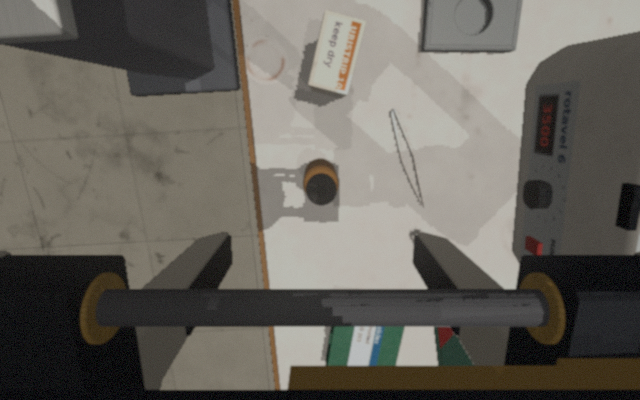

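The wrist view shows the dropper bottle at (320,182), the tall carton at (338,52) and the corner of the three-pocket tray at top right. I'll measure from this cloud as a cross-check.

Run:
```python
from h import *
print(tcp()[:3,3])
p,W=cloud("wrist")
w=W[150:215,285:350].reshape(-1,3); h=w[(w[:,2]>.086)&(w[:,2]<.098)]
print(len(h),cv2.minAreaRect((h[:,:2]*1000).astype(np.float32)),h.mean(0))
h=w[(w[:,2]>.10)];print(len(h),h.mean(0),h.max(0))
w=W[0:110,290:380].reshape(-1,3); h=w[abs(w[:,2]-.105)<.006]
print(len(h),cv2.minAreaRect((h[:,:2]*1000).astype(np.float32)))
w=W[195:205,380:395].reshape(-1,3);print(np.nanmedian(w[:,2]))
go(.424,-.329,.04,86.2)
```

```text
[ 0.42542104 -0.32758078  0.24900396]
702 ((426.4232177734375, -331.0104064941406), (29.65558433532715, 28.901613235473633), 86.59053039550781) [ 0.4261919  -0.3301074   0.09148623]
50 [ 0.42640669 -0.33008714  0.10705691] [ 0.4292525  -0.32803547  0.11137329]
3285 ((445.8063659667969, -211.37738037109375), (60.35831069946289, 35.46139144897461), 72.74999237060547)
-0.0003421610768597205
t 1.75 go [-0.002 -0.002 -0.696] [ 0.001  0.    -0.002]
```

```bash
python3 -m handwheel '0.002 -0.01 -0.16 0 0 0;0.002 -0.01 -0.32 0 0 0;0.002 -0.01 -0.48 0 0 0;0.002 -0.01 -0.6 0 0 0;0.002 -0.01 -0.695 0 0 0'
python3 -m handwheel '0 0 0 0 0 0;0 0 0 0 0 0;0 0 0 0 0 0;0 0 0 0 0 0;0 0 0 0 0 0' 1 20
python3 -m handwheel '0 0 0 0 0 0;0 0 0 0 0 0;0 0 0 0 0 0'
```

```text
t: 2.25
tool_pos: [0.4223, -0.332, 0.037]
orientation: [-2.296, -2.139, 0.001]
force: [-0.0, 0.2, 0.6]
opening: 0.0927
t: 2.75
tool_pos: [0.4255, -0.3329, 0.0419]
orientation: [2.292, 2.144, 0.0]
force: [0.7, 0.6, 0.2]
opening: 0.0578
t: 3.05
tool_pos: [0.4247, -0.3319, 0.0404]
orientation: [2.293, 2.146, -0.0]
force: [-0.0, -0.9, 1.9]
opening: 0.0372
```

```bash
python3 -m handwheel '0 0 0.08 0 0 0;0 0 0.18 0 0 0;0 0 0.3 0 0 0;0 0 0.4 0 0 0;0 0 0.4 0 0 0' 1 30
python3 -m handwheel '0.12 0.15 0 0 0 0;0.24 0.3 0 0 0 0;0.36 0.46 0 0 0 0;0.48 0.6 0 0 0 0;0.578 0.72 0 0 0 0'
python3 -m handwheel '0 0.04 0 0 0 0;0 0.04 0 0 0 0;0 0.04 0 0 0 0'
python3 - <<'E'
from h import *
print(tcp()[:3,3])
p,W=cloud("wrist","w2")
go(.5983,-.1029,.045,86.2)
E
```

```text
t: 3.55
tool_pos: [0.4268, -0.3339, 0.1656]
orientation: [2.288, 2.141, 0.001]
force: [0.5, 0.4, -0.4]
opening: 0.0366
t: 4.05
tool_pos: [0.5813, -0.1348, 0.1589]
orientation: [-2.293, -2.146, 0.001]
force: [0.7, -1.1, -0.5]
opening: 0.0367
t: 4.35
tool_pos: [0.5799, -0.1252, 0.1592]
orientation: [-2.293, -2.146, 0.002]
force: [-0.4, 0.2, -0.6]
opening: 0.0367
[ 0.57994551 -0.12520417  0.15919418]
t 4.4 go [ 0.061  0.076 -0.382] [ 0.    -0.001  0.001]
```

View pics/w2.png

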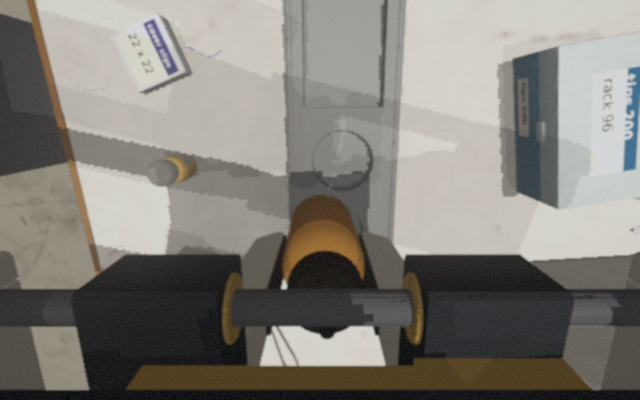

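The image shows the dropper pocket as a circle at (342,160) and the rectangular pocket above it. I'll locate the pockets by their floor depth.

```bash
cat >> h.py <<'E'
def fit(w,lo,hi):
    m=(w[...,2]>lo)&(w[...,2]<hi); h=w[m]
    r=cv2.minAreaRect((h[:,:2]*1000).astype(np.float32))
    print(len(h),np.round(r[0],1),np.round(r[1],1),round(r[2],1),"mean",np.round(h.mean(0)*1000,1))
E
python3 - <<'E'
from h import *
p,W=cloud("wrist")
K=W[120:205,300:385]
print(np.nanmedian(W[100:115,300:380,2]),np.nanmedian(W[140:180,330:350,2]), np.nanmedian(W[20:60,420:460,2]))
zf=np.nanmedian(W[140:180,330:350,2]);fit(W[125:200,305:380],zf-.004,zf+.005)
# edges of tray in x : rows
for r in (40,110,120):
    z=W[r,:,2];i=np.where((z>.011)&(z<.021))[0];i=i[(i>270)&(i<420)];print(r,i.min(),i.max(),W[r,i.min()],W[r,i.max()])
    j=[k for k in range(285,400) if z[k]<.010];
    if j: print(" pocket",W[r,j[0]],W[r,j[-1]])
E
```

```text
0.014912624276167435 0.0036457957788626483 -0.00042540135590418693
2669 [ 600.  -101.9] [53.7 53. ] 4.3 mean [ 600.2 -101.8    3.7]
40 285 403 [0.55784579 0.00124143 0.01572847] [ 0.65502069 -0.00505844  0.01474326]
 pocket [0.57299369 0.00252751 0.00294722] [ 0.64050853 -0.00292036  0.00822476]
110 287 399 [ 0.55432799 -0.05446397  0.01541766] [ 0.65091809 -0.06090568  0.01558762]
 pocket [ 5.51041108e-01 -5.42629695e-02  3.22360079e-04] [ 0.55179935 -0.0543153  -0.00113284]
120 287 399 [ 0.55349265 -0.0628758   0.01481686] [ 0.65095823 -0.06937264  0.01496028]
 pocket [ 0.55009597 -0.06309441 -0.00080588] [ 0.55098263 -0.06316118 -0.00107338]
```

```bash
python3 -m handwheel '0.067 0.073 0 0 0 0;0.067 0.073 -0.1 0 0 0;0.067 0.073 -0.2 0 0 0;0.067 0.073 -0.28 0 0 0;0.067 0.073 -0.28 0 0 0'
python3 - <<'E'
from h import *
s=robot.read_state();print(s["t"],s["force"])
go(.600,-.1034,.0450,86.2)
E
```

```text
t: 4.95
tool_pos: [0.5972, -0.1037, 0.0718]
orientation: [-2.292, -2.14, 0.007]
force: [-1.2, -0.3, -1.4]
opening: 0.0365
4.95 [-1.17403161 -0.25287304 -1.41125963]
t 4.95 go [ 0.009  0.001 -0.089] [-0.002 -0.009  0.003]
```

```bash
python3 -m handwheel '0 0 0 0 0 0;0 0 -0.04 0 0 0;0 0 -0.07 0 0 0;0 0 -0.095 0 0 0;0 0 -0.095 0 0 0'
python3 -m handwheel '0 0 0 0 0 0;0 0 0 0 0 0'
python3 - <<'E'
from h import *
go(.600,-.1034,.0444,86.2)
E
```

```text
t: 5.45
tool_pos: [0.5999, -0.1026, 0.0461]
orientation: [-2.292, -2.145, 0.002]
force: [-0.0, -0.6, -1.1]
opening: 0.0369
t: 5.65
tool_pos: [0.6013, -0.1028, 0.0481]
orientation: [2.293, 2.146, 0.001]
force: [0.3, 0.1, -1.8]
opening: 0.0366
t 5.65 go [-0.004 -0.002 -0.012] [ 0.     0.001 -0.   ]
```

```bash
python3 -m handwheel '-0.002 0 -0.011 0 0 0;-0.002 0 -0.011 0 0 0;-0.002 0 -0.011 0 0 0'
python3 -m handwheel '0 0 0 0 0 0;0 0 0 0 0 0;0 0 0 0 0 0;0 0 0 0 0 0' -1
python3 -m handwheel '0 0 0.12 0 0 0;0 0 0.24 0 0 0;0 0 0.4 0 0 0;0 0 0.55 0 0 0;0 0 0.6 0 0 0'
python3 - <<'E'
from h import *
p,W=cloud("wrist","w3")
go(.4535,-.0965,.12,86.2)
E
```

```text
t: 5.95
tool_pos: [0.6004, -0.1029, 0.0444]
orientation: [2.294, 2.146, 0.0]
force: [0.3, 0.7, -0.2]
opening: 0.0368
t: 6.35
tool_pos: [0.6004, -0.1028, 0.0444]
orientation: [2.294, 2.147, 0.0]
force: [0.1, -0.1, -0.3]
opening: 0.0637
t: 6.85
tool_pos: [0.6028, -0.1034, 0.2311]
orientation: [2.288, 2.141, 0.007]
force: [0.6, -0.1, 0.9]
opening: 0.0927
t 6.9 go [-0.499  0.023 -0.372] [ 0.003  0.012 -0.   ]
```

View pics/w3.png

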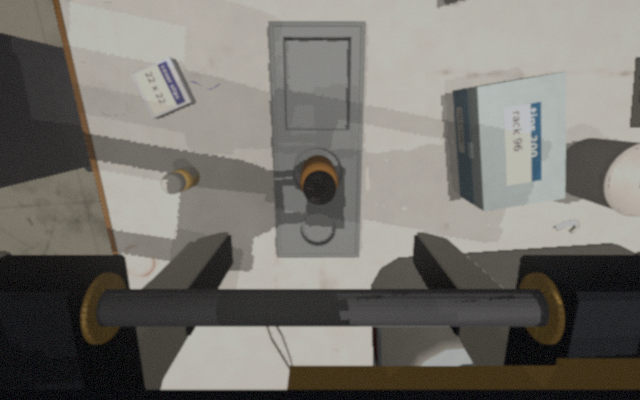

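The dropper bottle stands in its pocket at (318,180), the small bottle is at (178,181), and the whole three-pocket tray is visible.

Run:
```python
from h import *
p,W=cloud("wrist")
print("tray");fit(W[15:262,262:370],.011,.021)
print("rect");fit(W[35:135,280:355],-.001,.009)
print("dropper cap");fit(W[140:215,290:350],.090,.101)
print("small");fit(W[150:210,150:205],.049,.060)
print("flat");fit(W[50:130,125:200],.012,.024)
go(.4535,-.0965,.12,86.2)
```

```text
tray
12682 [601.7 -75.9] [256.6  98.3] 86.3 mean [601.3 -77.9  15.7]
rect
5731 [606.1  -8.4] [91.2 68.3] 86.4 mean [606.1  -6.8   3.7]
dropper cap
790 [ 602. -102.] [29.5 28.8] 86.8 mean [ 602.  -101.    95.4]
small
368 [453.3 -96. ] [20.3 20.8] 80.1 mean [454.1 -95.7  53.9]
flat
2247 [443.6  -1.9] [47.2 48.6] 18.1 mean [444.6  -1.4  17.4]
t 6.95 go [-0.496  0.023 -0.361] [ 0.002  0.008 -0.   ]
```

```bash
python3 -m handwheel '-0.166 0.02 0 0 0 0;-0.33 0.02 0 0 0 0;-0.495 0.02 0 0 0 0;-0.495 0.02 -0.1 0 0 0;-0.495 0.02 -0.25 0 0 0'
python3 - <<'E'
from h import *
go(.4535,-.0965,.018,86.2)
E
```

```text
t: 7.45
tool_pos: [0.4523, -0.0974, 0.1501]
orientation: [2.291, 2.142, 0.005]
force: [0.2, 0.2, -1.1]
opening: 0.0928
t 7.45 go [ 0.004  0.003 -0.44 ] [0.002 0.007 0.001]
```

```bash
python3 -m handwheel '0.004 0.003 -0.15 0 0 0;0.004 0.003 -0.28 0 0 0;0.004 0.003 -0.38 0 0 0;0.004 0.003 -0.435 0 0 0;0.004 0.003 -0.435 0 0 0' 0.2
python3 -m handwheel '0 0 0 0 0 0;0 0 0 0 0 0'
python3 - <<'E'
from h import *
go(.4535,-.0965,.018,86.2)
E
```

```text
t: 7.95
tool_pos: [0.4482, -0.0944, 0.0136]
orientation: [-2.288, -2.141, 0.007]
force: [0.6, 0.7, -0.2]
opening: 0.0575
t: 8.15
tool_pos: [0.4535, -0.0961, 0.0195]
orientation: [2.293, 2.146, 0.001]
force: [0.4, 0.1, -0.6]
opening: 0.0418
t 8.15 go [ 0.    -0.001 -0.005] [0.    0.001 0.   ]
```

```bash
python3 -m handwheel '0 0 0 0 0 0;0 0 0 0 0 0;0 0 0 0 0 0;0 0 0 0 0 0;0 0 0 0 0 0' 1 20
python3 -m handwheel '0 0 0.1 0 0 0;0 0 0.25 0 0 0;0 0 0.4 0 0 0;0 0 0.48 0 0 0;0 0 0.48 0 0 0'
python3 - <<'E'
from h import *
go(.5958,-.1690,.165,86.2)
E
```

```text
t: 8.65
tool_pos: [0.4538, -0.0962, 0.0196]
orientation: [2.293, 2.146, 0.001]
force: [-0.2, 0.6, 6.7]
opening: 0.0233
t: 9.15
tool_pos: [0.4556, -0.0968, 0.1674]
orientation: [2.289, 2.142, 0.006]
force: [0.7, 0.4, -0.1]
opening: 0.0231
t 9.15 go [ 0.467 -0.241 -0.008] [ 0.003  0.009 -0.   ]
```

```bash
python3 -m handwheel '0.13 -0.07 0 0 0 0;0.28 -0.145 0 0 0 0;0.4 -0.22 0 0 0 0;0.468 -0.241 0 0 0 0;0.468 -0.241 -0.1 0 0 0'
python3 -m handwheel '0 0 -0.1 0 0 0;0 0 -0.2 0 0 0;0 0 -0.28 0 0 0;0 0 -0.28 0 0 0;0 0 -0.28 0 0 0'
python3 - <<'E'
from h import *
go(.5958,-.1690,.0236,86.2)
E
```

```text
t: 9.65
tool_pos: [0.5976, -0.1702, 0.1348]
orientation: [2.291, 2.142, 0.005]
force: [0.4, 0.3, 0.5]
opening: 0.0232
t: 10.15
tool_pos: [0.5923, -0.1678, 0.0476]
orientation: [-2.292, -2.145, 0.002]
force: [0.7, -0.1, -0.4]
opening: 0.0233
t 10.15 go [ 0.012 -0.004 -0.08 ] [-0.001 -0.004  0.   ]
```

```bash
python3 -m handwheel '0 0 -0.02 0 0 0;0 0 -0.04 0 0 0;0 0 -0.04 0 0 0;0 0 -0.04 0 0 0'
python3 - <<'E'
from h import *
go(.5958,-.1690,.0236,86.2)
p,W=cloud("wrist","w4")
E
```

```text
t: 10.55
tool_pos: [0.5936, -0.1683, 0.0372]
orientation: [2.294, 2.146, 0.0]
force: [-1.0, 0.4, -0.8]
opening: 0.0229
t 10.55 go [ 0.007 -0.002 -0.045] [ 0.     0.001 -0.   ]
```

View pics/w4.png

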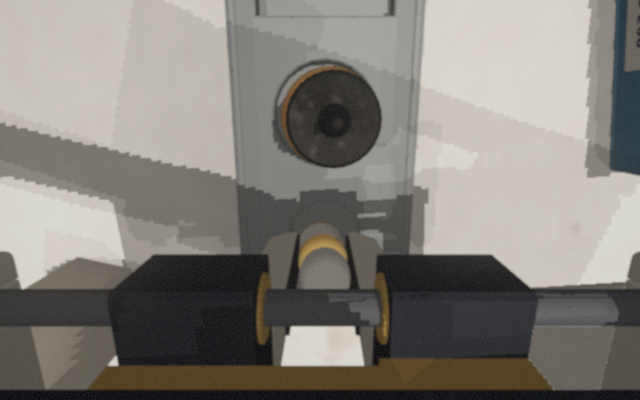

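The small bottle hangs just over its pocket, whose rim shows at about (325,215). I'll lower it and release.

```bash
python3 -m handwheel '0.006 -0.002 -0.015 0 0 0;0.006 -0.002 -0.03 0 0 0;0.006 -0.002 -0.043 0 0 0;0.006 -0.002 -0.043 0 0 0;0.006 -0.002 -0.043 0 0 0'
python3 -m handwheel '0 0 0 0 0 0;0 0 0 0 0 0;0 0 0 0 0 0;0 0 0 0 0 0' 0
python3 -m handwheel '0 0 0.12 0 0 0;0 0 0.24 0 0 0;0 0 0.4 0 0 0;0 0 0.55 0 0 0;0 0 0.55 0 0 0' -1
python3 - <<'E'
from h import *
p,W=cloud("wrist","w5")
go(.446,-.2115,.2,72.5)
E
```

```text
t: 11.1
tool_pos: [0.595, -0.1688, 0.0235]
orientation: [-2.294, -2.146, 0.0]
force: [-0.5, -0.5, 0.0]
opening: 0.0228
t: 11.5
tool_pos: [0.5953, -0.1688, 0.024]
orientation: [2.294, 2.147, 0.0]
force: [-0.1, 0.6, -0.2]
opening: 0.0459
t: 12.0
tool_pos: [0.5994, -0.1704, 0.1982]
orientation: [2.285, 2.138, 0.009]
force: [-0.3, -0.1, 1.0]
opening: 0.0819
t 12.05 go [-0.507 -0.139  0.019] [ 0.005  0.01  -0.304]
```

View pics/w5.png

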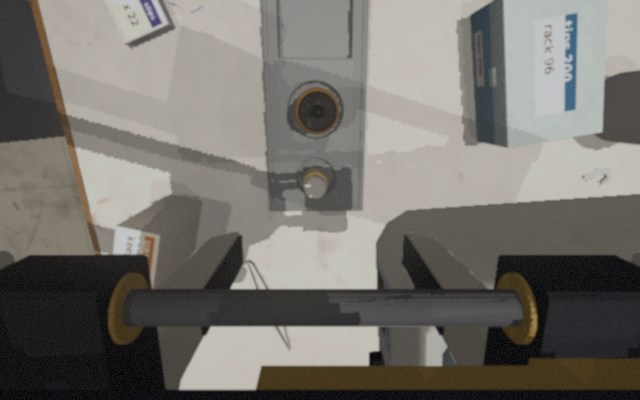

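The small bottle stands in its pocket at (315,185). The tall carton is next.

```bash
python3 -m handwheel '-0.16 -0.04 0.02 0 0 -0.1;-0.32 -0.09 0.02 0 0 -0.2;-0.45 -0.13 0.02 0 0 -0.304;-0.505 -0.139 0.02 0 0 -0.304;-0.505 -0.139 0.02 0 0 -0.304'
python3 -m handwheel '0 0 0 0 0 0'
python3 - <<'E'
from h import *
go(.446,-.2115,.041,72.6)
E
```

```text
t: 12.55
tool_pos: [0.4415, -0.2107, 0.1935]
orientation: [-2.534, -1.854, 0.002]
force: [0.4, -0.3, -0.1]
opening: 0.0933
t: 12.65
tool_pos: [0.4437, -0.2104, 0.1942]
orientation: [-2.533, -1.857, -0.0]
force: [0.8, 0.6, 0.6]
opening: 0.0933
t 12.65 go [ 0.008 -0.004 -0.511] [-0.001 -0.     0.002]
```

```bash
python3 -m handwheel '0.006 -0.004 -0.15 0 0 0;0.006 -0.004 -0.3 0 0 0;0.006 -0.004 -0.43 0 0 0;0.006 -0.004 -0.51 0 0 0;0.006 -0.004 -0.51 0 0 0'
python3 -m handwheel '0 0 0 0 0 0;0 0 0 0 0 0;0 0 0 0 0 0;0 0 0 0 0 0;0 0 0 0 0 0' 1 25
python3 -m handwheel '0 0 0 0 0 0;0 0 0 0 0 0;0 0 0 0 0 0;0 0 0 0 0 0'
```

```text
t: 13.15
tool_pos: [0.4431, -0.2092, 0.0371]
orientation: [-2.526, -1.855, 0.005]
force: [-1.7, 0.7, -0.2]
opening: 0.0935
t: 13.65
tool_pos: [0.4461, -0.2121, 0.0429]
orientation: [2.532, 1.857, 0.001]
force: [0.8, 0.7, -0.5]
opening: 0.0579
t: 14.05
tool_pos: [0.4455, -0.2118, 0.042]
orientation: [2.533, 1.858, 0.0]
force: [-0.6, -0.8, 1.1]
opening: 0.0348
```

```bash
python3 -m handwheel '0 0 0.08 0 0 0;0 0 0.2 0 0 0;0 0 0.32 0 0 0;0 0 0.44 0 0 0;0 0 0.44 0 0 0' 1 30
python3 -m handwheel '0.07 0.15 0 0 0 0.04;0.14 0.3 0 0 0 0.08;0.21 0.46 0 0 0 0.12;0.28 0.62 0 0 0 0.16;0.35 0.76 0 0 0 0.2'
python3 -m handwheel '0.11 0.15 0 0 0 0;0.11 0.15 0 0 0 0;0.11 0.15 0 0 0 0;0.11 0.15 0 0 0 0'
python3 - <<'E'
from h import *
print(tcp()[:3,3])
p,W=cloud("wrist","w6")
np.save("W6.npy",W)
go(.5836,.1552,.175,81.7)
E
```

```text
t: 14.55
tool_pos: [0.4484, -0.2135, 0.18]
orientation: [2.526, 1.853, 0.006]
force: [0.6, 0.1, 0.3]
opening: 0.035
t: 15.05
tool_pos: [0.5497, 0.0167, 0.173]
orientation: [-2.378, -2.052, 0.001]
force: [0.7, -0.4, 0.6]
opening: 0.0347
t: 15.45
tool_pos: [0.582, 0.059, 0.173]
orientation: [-2.379, -2.05, 0.003]
force: [-0.8, -0.6, -0.0]
opening: 0.0345
[0.58200878 0.0589583  0.17303857]
t 15.5 go [0.005 0.322 0.005] [ 0.001 -0.001  0.005]
```

View pics/w6.png

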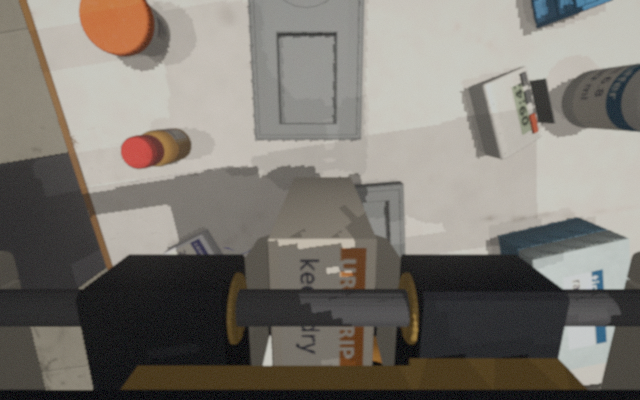

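The rectangular pocket is at (307,78), the cup at (118,22) and the red bottle at (155,149).

Run:
```python
from h import *
p,W=cloud("wrist")
print("rect");fit(W[28:128,272:342],-.001,.009)
print("tray");fit(W[0:145,245:370],.011,.021)
print("cup lid");fit(W[0:70,70:165],.050,.062)
print("med");fit(W[125:175,115:195],.072,.084)
go(.5836,.1552,.175,81.7)
```

```text
rect
5028 [582.9 155.9] [76.2 51.2] 81.8 mean [583.  157.2   3.7]
tray
10288 [583.4 160.7] [115.8  98.6] 81.7 mean [584.3 165.7  15.7]
cup lid
3326 [447.7 209.7] [38.  52.1] 82.6 mean [448.9 211.5  54.8]
med
932 [449.8 117.7] [24.7 25.2] 32.0 mean [450.8 117.7  76.9]
t 15.55 go [0.005 0.323 0.004] [ 0.    -0.001  0.006]
```

```bash
python3 -m handwheel '0.003 0.15 0 0 0 0.006;0.003 0.28 0 0 0 0.006;0.003 0.323 0 0 0 0.006;0.003 0.323 -0.1 0 0 0.006;0.003 0.323 -0.2 0 0 0.006'
python3 -m handwheel '0 0 -0.1 0 0 0;0 0 -0.14 0 0 0;0 0 -0.14 0 0 0;0 0 -0.14 0 0 0'
python3 - <<'E'
from h import *
go(.583,.1555,.0458,81.75)
E
```

```text
t: 16.05
tool_pos: [0.5847, 0.156, 0.1149]
orientation: [2.373, 2.055, 0.004]
force: [-1.0, -0.8, -1.1]
opening: 0.0349
t: 16.45
tool_pos: [0.5844, 0.156, 0.0733]
orientation: [2.375, 2.055, 0.002]
force: [-0.2, 0.2, 0.2]
opening: 0.0351
t 16.45 go [-0.005 -0.002 -0.092] [-0.     0.002  0.   ]
```

```bash
python3 -m handwheel '-0.002 -0.002 -0.03 0 0 0;-0.002 -0.002 -0.06 0 0 0;-0.002 -0.002 -0.085 0 0 0;-0.002 -0.002 -0.085 0 0 0;-0.002 -0.002 -0.085 0 0 0'
python3 - <<'E'
from h import *
go(.583,.1555,.0458,81.75)
E
```

```text
t: 16.95
tool_pos: [0.5828, 0.156, 0.046]
orientation: [-2.374, -2.057, 0.001]
force: [-0.4, 0.1, 0.2]
opening: 0.0349
t 16.95 go [ 0.001 -0.002 -0.001] [ 0.    -0.001 -0.001]
```

```bash
python3 -m handwheel '0 0 0 0 0 0;0 0 -0.003 0 0 0;0 0 -0.003 0 0 0'
python3 -m handwheel '0 0 0 0 0 0;0 0 0 0 0 0;0 0 0 0 0 0;0 0 0 0 0 0;0 0 0 0 0 0' -1
```

```text
t: 17.25
tool_pos: [0.5831, 0.156, 0.0456]
orientation: [2.375, 2.057, 0.0]
force: [0.0, 0.4, -0.1]
opening: 0.0348
t: 17.75
tool_pos: [0.5831, 0.156, 0.0456]
orientation: [2.375, 2.057, 0.0]
force: [-0.0, -0.4, -0.3]
opening: 0.0704
```

```bash
python3 -m handwheel '0 0 0.12 0 0 0;0 0 0.26 0 0 0;0 0 0.42 0 0 0;0 0 0.57 0 0 0;0 0 0.57 0 0 0' -1
python3 - <<'E'
from h import *
p,W=cloud("wrist","w7")
p,W=cloud("wrist")
print("carton top");fit(W[130:260,270:370],.102,.115)
print("round");
go(.448,.2155,.16,81.7)
E
```

```text
t: 18.25
tool_pos: [0.5871, 0.1568, 0.2257]
orientation: [2.37, 2.052, 0.018]
force: [0.7, -0.4, 0.1]
opening: 0.0928
carton top
3016 [583.3 156.6] [60.  35.3] 82.3 mean [583.7 157.7 108.7]
round
t 18.35 go [-0.454  0.198 -0.195] [-0.001  0.005 -0.002]
```

View pics/w7.png

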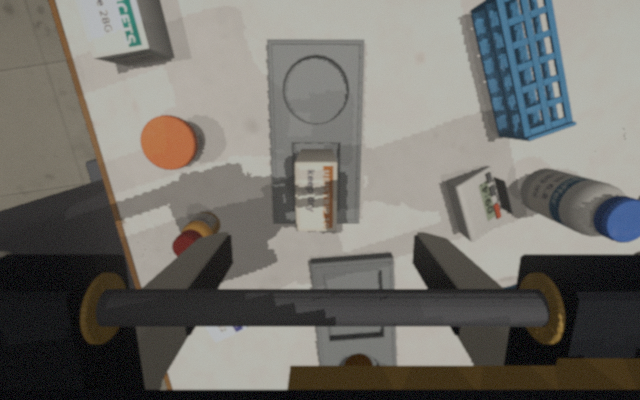

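The tall carton stands in its pocket at (316,190). The cup is at (168,142), the round pocket at (316,90) and the squat carton at the top left.

Run:
```python
from h import *
p,W=cloud("wrist")
print("round");fit(W[50:130,278:355],-.001,.009)
print("cup");fit(W[105:175,130:210],.050,.062)
go(.448,.2155,.16,81.7)
```

```text
round
3514 [596.3 246.8] [67.8 67.5] 75.5 mean [596.4 247.5   3.7]
cup
2465 [449.1 216.6] [51.4 51.5] 61.9 mean [449.6 217.2  54.9]
t 18.4 go [-0.45   0.198 -0.187] [-0.    -0.    -0.002]
```

```bash
python3 -m handwheel '-0.15 0.066 0 0 0 0;-0.3 0.132 0 0 0 0;-0.42 0.19 0 0 0 0;-0.447 0.2 -0.1 0 0 0;-0.447 0.2 -0.22 0 0 0'
python3 -m handwheel '0 0 -0.1 0 0 0;0 0 -0.1 0 0 0;0 0 -0.1 0 0 0'
python3 - <<'E'
from h import *
go(.449,.2162,.0295,81.7)
E
```

```text
t: 18.9
tool_pos: [0.4476, 0.217, 0.1495]
orientation: [2.373, 2.059, 0.001]
force: [0.9, 0.6, 0.3]
opening: 0.0933
t: 19.2
tool_pos: [0.4477, 0.2155, 0.1192]
orientation: [-2.374, -2.056, 0.006]
force: [1.0, -0.2, 0.1]
opening: 0.0928
t 19.2 go [ 0.004  0.002 -0.299] [ 0.002 -0.005 -0.002]
```

```bash
python3 -m handwheel '0.002 0 -0.1 0 0 0;0.002 0 -0.2 0 0 0;0.002 0 -0.27 0 0 0;0.002 0 -0.297 0 0 0;0.002 0 -0.297 0 0 0'
python3 -m handwheel '0 0 0 0 0 0;0 0 0 0 0 0;0 0 0 0 0 0;0 0 0 0 0 0;0 0 0 0 0 0' 1 25
python3 -m handwheel '0 0 0 0 0 0;0 0 0 0 0 0'
```

```text
t: 19.7
tool_pos: [0.4497, 0.2159, 0.0316]
orientation: [-2.375, -2.056, 0.001]
force: [0.1, 0.2, 0.5]
opening: 0.0929
t: 20.2
tool_pos: [0.4498, 0.2161, 0.0318]
orientation: [2.375, 2.057, 0.001]
force: [0.1, -0.0, -0.1]
opening: 0.0578
t: 20.4
tool_pos: [0.4496, 0.216, 0.0316]
orientation: [2.375, 2.057, 0.0]
force: [-0.3, -0.3, 2.9]
opening: 0.0507
```

```bash
python3 -m handwheel '0 0 0.08 0 0 0;0 0 0.2 0 0 0;0 0 0.32 0 0 0;0 0 0.4 0 0 0;0 0 0.4 0 0 0' 1 30
python3 -m handwheel '0.15 0.03 0 0 0 0;0.3 0.06 0 0 0 0;0.42 0.09 0 0 0 0;0.489 0.102 0 0 0 0;0.489 0.102 0 0 0 0'
python3 - <<'E'
from h import *
go(.5963,.2466,.0356,81.7)
p,W=cloud("wrist","w8")
E
```

```text
t: 20.9
tool_pos: [0.4522, 0.217, 0.1559]
orientation: [2.373, 2.055, 0.011]
force: [0.3, 0.8, 0.3]
opening: 0.0508
t: 21.4
tool_pos: [0.5974, 0.2463, 0.1491]
orientation: [-2.375, -2.055, 0.003]
force: [0.4, -0.1, -0.3]
opening: 0.0507
t 21.4 go [-0.004  0.001 -0.378] [ 0.001 -0.002 -0.001]
```

View pics/w8.png

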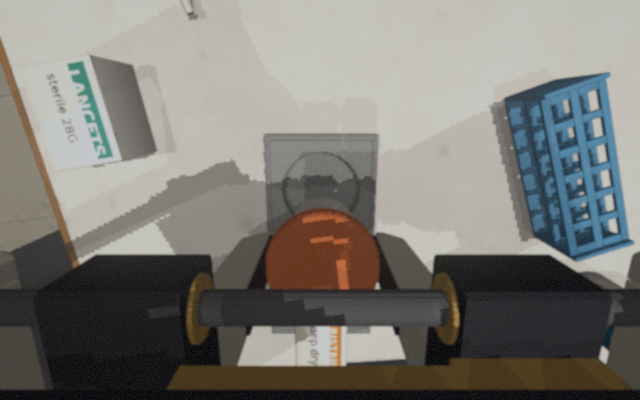

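The cup is held square at (322,260), with the pocket below it. I'll lower it and measure the squat carton, at about (85,110), from this same view.

```bash
python3 - <<'E'
from h import *
p,W=cloud("wrist")
print("squat");fit(W[40:185,5:175],.053,.064)
go(.5963,.2466,.0356,81.7)
E
python3 -m handwheel '-0.002 0.001 -0.1 0 0 0;-0.002 0.001 -0.2 0 0 0;-0.002 0.001 -0.28 0 0 0;-0.002 0.001 -0.32 0 0 0;-0.002 0.001 -0.32 0 0 0'
python3 -m handwheel '0 0 0 0 0 0'
python3 - <<'E'
from h import *
go(.5963,.2466,.0356,81.7)
E
```

```text
squat
7964 [428.1 337.7] [53.8 75.2] 1.3 mean [429.4 338.9  57.4]
t 21.5 go [ 0.004  0.001 -0.38 ] [ 0.001 -0.004 -0.002]
t: 22.0
tool_pos: [0.5931, 0.2463, 0.0531]
orientation: [-2.373, -2.056, 0.006]
force: [0.6, -1.2, -0.5]
opening: 0.0506
t: 22.1
tool_pos: [0.5957, 0.2471, 0.0565]
orientation: [2.374, 2.057, 0.001]
force: [0.8, -1.0, 0.2]
opening: 0.0509
t 22.1 go [ 0.002 -0.002 -0.07 ] [-0.     0.001 -0.002]
```

```bash
python3 -m handwheel '0.002 0 -0.025 0 0 0;0.002 0 -0.05 0 0 0;0.002 0 -0.063 0 0 0;0.002 0 -0.063 0 0 0;0.002 0 -0.063 0 0 0'
python3 -m handwheel '0 0 0 0 0 0;0 0 0 0 0 0'
```

```text
t: 22.6
tool_pos: [0.5962, 0.2469, 0.0364]
orientation: [-2.375, -2.057, 0.0]
force: [-0.7, 0.1, -0.3]
opening: 0.0509
t: 22.8
tool_pos: [0.5963, 0.2469, 0.0366]
orientation: [2.375, 2.057, 0.0]
force: [-0.9, -0.5, 0.1]
opening: 0.0507
```

```bash
python3 -m handwheel '0 0 -0.003 0 0 0;0 0 -0.003 0 0 0'
python3 -m handwheel '0 0 0 0 0 0;0 0 0 0 0 0;0 0 0 0 0 0;0 0 0 0 0 0;0 0 0 0 0 0' -1
python3 -m handwheel '0 0 0.12 0 0 0;0 0 0.26 0 0 0;0 0 0.42 0 0 0;0 0 0.5 0 0 0;0 0 0.5 0 0 0'
python3 - <<'E'
from h import *
p,W=cloud("wrist","w9")
p,W=cloud("wrist")
print("squat");fit(W[60:200,30:195],.053,.064)
print("cup");fit(W[130:250,270:370],.052,.066)
go(.4275,.337,.15,89.7)
E
```

```text
t: 23.0
tool_pos: [0.5964, 0.2469, 0.0357]
orientation: [2.375, 2.057, 0.0]
force: [-0.4, -0.5, -0.3]
opening: 0.051
t: 23.5
tool_pos: [0.5963, 0.2469, 0.0357]
orientation: [2.375, 2.057, 0.0]
force: [0.1, 0.0, -0.7]
opening: 0.0862
t: 24.0
tool_pos: [0.5992, 0.2479, 0.192]
orientation: [2.372, 2.054, 0.014]
force: [0.3, -0.3, 0.5]
opening: 0.0932
squat
6006 [428.2 337.6] [53.3 75.2] 1.2 mean [429.2 338.7  57.5]
cup
2696 [596.7 247.6] [51.7 51.1] 73.5 mean [597.  248.6  59.1]
t 24.1 go [-0.564  0.3   -0.12 ] [-0.001  0.001  0.176]
```

View pics/w9.png

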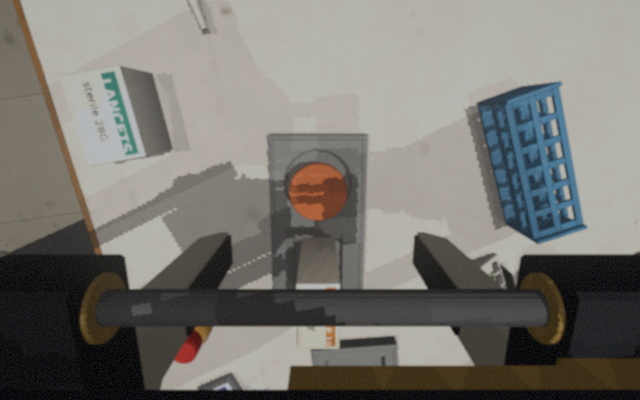

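The cup stands in its pocket at (317,190). The squat carton is last.

```bash
python3 - <<'E'
from h import *
p,W=cloud("wrist")
fit(W[60:200,30:195],.056,.0595)
go(.4275,.3373,.15,90.5)
E
python3 -m handwheel '-0.14 0.07 0 0 0 0.1;-0.28 0.14 0 0 0 0.19;-0.42 0.22 0 0 0 0.19;-0.54 0.29 0 0 0 0.19;-0.565 0.3 -0.05 0 0 0.19'
python3 -m handwheel '0 0 -0.06 0 0 0;0 0 -0.06 0 0 0;0 0 -0.06 0 0 0'
python3 - <<'E'
from h import *
go(.4275,.3373,.0215,90.5)
E
```

```text
5794 [428.2 337.6] [53.2 75.1] 1.6 mean [428.6 338.6  57.6]
t 24.15 go [-0.561  0.302 -0.115] [ 0.001 -0.002  0.194]
t: 24.65
tool_pos: [0.4235, 0.339, 0.1702]
orientation: [-2.21, -2.231, 0.0]
force: [-0.1, -0.1, 0.1]
opening: 0.0931
t: 24.95
tool_pos: [0.4262, 0.3359, 0.1509]
orientation: [-2.215, -2.227, 0.005]
force: [0.2, -0.8, 0.2]
opening: 0.0932
t 24.95 go [ 0.004  0.005 -0.431] [ 0.003 -0.004  0.004]
```

```bash
python3 -m handwheel '0.003 0.004 -0.13 0 0 0;0.003 0.004 -0.26 0 0 0;0.003 0.004 -0.37 0 0 0;0.003 0.004 -0.425 0 0 0;0.003 0.004 -0.43 0 0 0'
python3 -m handwheel '0 0 0 0 0 0;0 0 0 0 0 0;0 0 0 0 0 0;0 0 0 0 0 0;0 0 0 0 0 0' 1 30
python3 -m handwheel '0 0 0 0 0 0;0 0 0 0 0 0'
python3 - <<'E'
from h import *
go(.4275,.3373,.0215,90.5)
E
```

```text
t: 25.45
tool_pos: [0.4264, 0.3364, 0.0209]
orientation: [-2.215, -2.226, 0.008]
force: [-0.8, 0.5, 0.2]
opening: 0.0929
t: 25.95
tool_pos: [0.4281, 0.3384, 0.0244]
orientation: [2.215, 2.228, 0.002]
force: [0.6, -0.2, -0.2]
opening: 0.058
t: 26.15
tool_pos: [0.4279, 0.3383, 0.0241]
orientation: [2.215, 2.228, 0.001]
force: [-0.1, -1.1, 3.6]
opening: 0.0518
t 26.15 go [-0.001 -0.003 -0.009] [-0.     0.001  0.003]
```

```bash
python3 -m handwheel '0 0 0.08 0 0 0;0 0 0.2 0 0 0;0 0 0.34 0 0 0;0 0 0.47 0 0 0;0 0 0.47 0 0 0' 1 35
python3 -m handwheel '0.07 -0.14 0 0 0 -0.02;0.14 -0.28 0 0 0 -0.04;0.2 -0.42 0 0 0 -0.06;0.27 -0.56 0 0 0 -0.08;0.34 -0.7 0 0 0 -0.092'
python3 - <<'E'
from h import *
go(.606,-.0083,.17,86.35)
E
```

```text
t: 26.65
tool_pos: [0.4309, 0.3403, 0.1716]
orientation: [2.213, 2.226, 0.016]
force: [1.3, 1.6, -1.0]
opening: 0.0515
t: 27.15
tool_pos: [0.5296, 0.1263, 0.1635]
orientation: [-2.294, -2.146, 0.001]
force: [0.9, 0.5, 0.5]
opening: 0.0518
t 27.15 go [ 0.255 -0.449  0.022] [ 0.    -0.002  0.004]
```

```bash
python3 -m handwheel '0.08 -0.14 0 0 0 0;0.16 -0.28 0 0 0 0;0.23 -0.4 0 0 0 0;0.253 -0.447 0 0 0 0;0.253 -0.447 0 0 0 0'
python3 -m handwheel '0 0 0 0 0 0;0 0 -0.08 0 0 0;0 0 -0.16 0 0 0;0 0 -0.25 0 0 0;0 0 -0.3 0 0 0'
python3 -m handwheel '0 0 0 0 0 0;0 0 0 0 0 0'
python3 - <<'E'
from h import *
p,W=cloud("wrist","w10")
go(.606,-.0083,.0285,86.35)
E
```

```text
t: 27.65
tool_pos: [0.6055, -0.008, 0.1632]
orientation: [-2.296, -2.142, 0.002]
force: [-0.4, 0.4, -0.7]
opening: 0.0518
t: 28.15
tool_pos: [0.6034, -0.0039, 0.072]
orientation: [-2.289, -2.147, 0.003]
force: [-1.1, 0.3, -1.0]
opening: 0.0519
t: 28.35
tool_pos: [0.6056, -0.0052, 0.0752]
orientation: [-2.293, -2.148, -0.0]
force: [0.2, -0.2, -0.1]
opening: 0.052
t 28.4 go [-0.001 -0.009 -0.159] [0.    0.002 0.003]
```

View pics/w10.png

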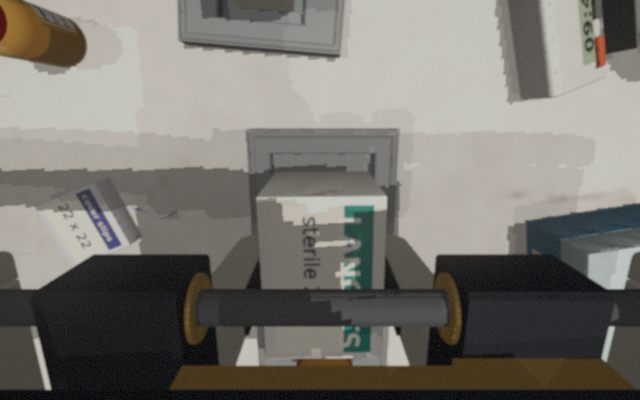

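```bash
python3 -m handwheel '0.001 -0.01 0 0 0 0;0.001 -0.01 -0.05 0 0 0;0.001 -0.01 -0.1 0 0 0;0.001 -0.01 -0.14 0 0 0;0.001 -0.01 -0.15 0 0 0'
python3 -m handwheel '0 0 0 0 0 0;0 0 0 0 0 0;0 0 0 0 0 0'
python3 - <<'E'
from h import *
go(.606,-.0083,.0281,86.35)
E
```

```text
t: 28.9
tool_pos: [0.6042, -0.0089, 0.0279]
orientation: [-2.292, -2.145, 0.004]
force: [-12.9, 1.4, 23.9]
opening: 0.0521
t: 29.2
tool_pos: [0.6056, -0.009, 0.029]
orientation: [-2.294, -2.146, 0.001]
force: [-0.4, 0.3, -0.3]
opening: 0.0515
t 29.2 go [ 0.001  0.002 -0.003] [-0.    -0.001  0.003]
```

```bash
python3 -m handwheel '0 0 0 0 0 0;0 0 0 0 0 0;0 0 0 0 0 0;0 0 0 0 0 0;0 0 0 0 0 0' -1
python3 -m handwheel '0 0 0.12 0 0 0;0 0 0.26 0 0 0;0 0 0.42 0 0 0;0 0 0.55 0 0 0;0 0 0.65 0 0 0'
python3 -m handwheel '0 0 0 0 0 0;0 0 0 0 0 0;0 0 0 0 0 0'
python3 - <<'E'
from h import *
p,W=cloud("wrist","w11")
print(np.round(tcp()[:3,3],3))
E
```

```text
t: 29.7
tool_pos: [0.6059, -0.009, 0.0297]
orientation: [2.294, 2.146, 0.0]
force: [-0.1, 0.3, 0.1]
opening: 0.0872
t: 30.2
tool_pos: [0.6067, -0.0091, 0.2283]
orientation: [2.292, 2.145, 0.004]
force: [0.9, 0.6, -0.9]
opening: 0.0927
t: 30.5
tool_pos: [0.605, -0.0089, 0.2228]
orientation: [-2.292, -2.145, 0.003]
force: [0.9, -1.0, 0.2]
opening: 0.093
[ 0.605 -0.009  0.222]
```

View pics/w11.png

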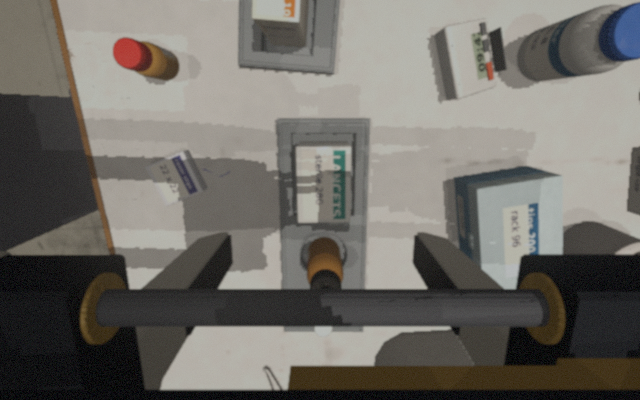

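The squat carton sits in its pocket at (323,185). I'll move the arm clear and check everything once more with the top camera.

```bash
python3 -m handwheel '0 -0.15 0.1 0 0 0;0 -0.3 0.2 0 0 0;-0.05 -0.45 0.3 0 0 0;-0.1 -0.6 0.3 0 0 0;-0.15 -0.7 0.3 0 0 0'
python3 -m handwheel '-0.1 -0.15 0 0 0 0;-0.2 -0.3 0 0 0 0;-0.3 -0.45 0 0 0 0;-0.3 -0.6 0 0 0 0;-0.3 -0.6 0 0 0 0'
python3 -m handwheel '0 0 0 0 0 0;0 0 0 0 0 0'
python3 - <<'E'
from h import *
p,W=cloud("top","t2")
b=np.array([.002,-.0013,-.0014]);W=W+b
def sel(x,y,r,lo,hi):
    m=(abs(W[...,0]-x)<r)&(abs(W[...,1]-y)<r);fit(W[m],lo,hi)
ca=lambda c,a,y:(c[0]+y*np.cos(np.radians(a)),c[1]+y*np.sin(np.radians(a)))
A=((.5895,.1993),81.75);B=((.6017,-.0759),86.35)
for n,(c,a),y,h in(("specimen_cup",A,.048,.056),("tall_carton",A,-.044,.105),("squat_carton",B,.067,.058),("dropper cap",B,-.026,.092),("small",B,-.093,.055)):
    t=ca(c,a,y);print(n,"target",np.round(np.array(t)*1000,1),"ztop exp",h+.004,end=" | ")
    try: sel(*t,.045 if 'carton' in n else .03,h-.003,h+.011)
    except Exception as e: print(e)
print("flat");sel(.444,-.002,.045,.012,.024)
print("med");sel(.4498,.1177,.03,.072,.084)
p,W=cloud("wrist","w12")
E
```

```text
t: 31.05
tool_pos: [0.5604, -0.2211, 0.3146]
orientation: [2.294, 2.146, -0.0]
force: [0.5, -0.8, -0.3]
opening: 0.0931
t: 31.55
tool_pos: [0.4678, -0.4033, 0.3115]
orientation: [-2.297, -2.138, 0.003]
force: [-0.1, -0.1, -0.8]
opening: 0.0933
t: 31.75
tool_pos: [0.471, -0.398, 0.3134]
orientation: [-2.292, -2.145, -0.001]
force: [0.6, -0.5, -0.5]
opening: 0.0931
specimen_cup target [596.4 246.8] ztop exp 0.06 | 231 [597.2 245.9] [50.4 50.1] 49.7 mean [597.  246.1  59.7]
tall_carton target [583.2 155.8] ztop exp 0.109 | 253 [584.  155.7] [60.  35.6] 82.0 mean [583.6 155.5 109.3]
squat_carton target [606.  -9.] ztop exp 0.062 | 419 [606.5  -9. ] [73.3 53.3] 88.5 mean [605.9  -9.8  62.4]
dropper cap target [ 600.  -101.8] ztop exp 0.096 | 76 [ 601.5 -101.9] [27.3 27.3] 0.8 mean [ 601.3 -102.2   96.3]
small target [ 595.8 -168.7] ztop exp 0.059 | 38 [ 595.7 -169.1] [19.6 18.3] 49.4 mean [ 595.1 -168.6   59. ]
flat
223 [443.5  -1.7] [45.5 47.4] 17.9 mean [443.5  -1.9  18.3]
med
56 [449.3 117.2] [21.  20.9] 88.5 mean [449.6 116.8  77.6]
```

View pics/t2.png

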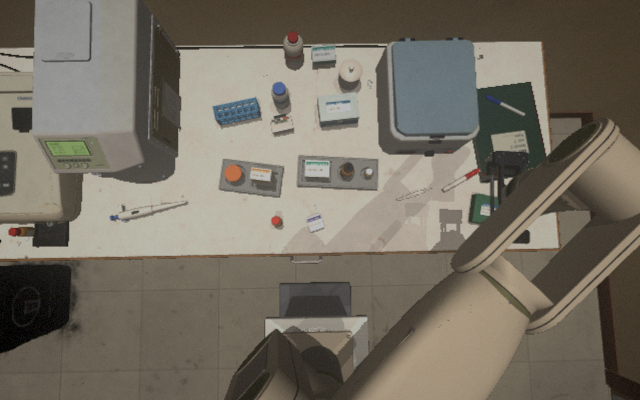

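The top view shows all five things in their pockets: cup (234,174), tall carton (261,174), squat carton (317,169), dropper bottle (347,171) and small bottle (368,172). Each is within 2 mm of its target at the expected height, and the flat carton and red-capped bottle haven't moved. I'm handing the job in.

```bash
python3 -m handwheel '0 0 0 0 0 0;0 0 0 0 0 0;0 0 0 0 0 0'; python3 -c "
from plant import robot
print(robot.close_job())"
```

```text
t: 32.15
tool_pos: [0.4713, -0.3984, 0.3149]
orientation: [2.293, 2.147, 0.0]
force: [0.3, 0.5, -0.0]
opening: 0.0929
the job is handed in; nothing more can be done
None
```

Both kits are made up: all five things stand upright in their own pockets. I handed the job in at about 32 s of the 128 s allowed, with the gripper open and clear of everything.

- **Placement:** the last top-camera check put each thing within about 2 mm of its pocket centre. Their tops were at the heights expected for standing on the pocket floors.
- **Left in place:** the flat carton and the red-capped bottle are within about 1 mm of where they started.
- **Camera disagreement:** the top and wrist cameras differ by about 2 mm, so I set the pocket targets from the wrist camera. I corrected the last top-camera reading by that amount.
- **One bump:** the squat carton touched its pocket floor on the way down, with a brief 24 N reading that went straight back to zero. The carton was in place afterwards.

No check failed; handing in gives no verdict.

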